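Lock the two halves of a split loaf mould with its cam

TASK

Get the split loaf mould ready for filling: slide its loose half along the bed up to the fixed half, then swing the cam's lever clockwise a quarter turn, until it lies in line with the mould, so that the hook catches the keeper pin and draws the two halves tight together. Leave the other things on the bench where they are.

Things in the scene. Friction and masses are not known exactly. Their poses are not given: they have to be found in the camera images.
- bed: White bed plate (200 x 400 x 12 mm, y -260 to +140 mm) fixed to the table, with the fixed half of an open-topped steel loaf mould on it. Origin: on the table top, under the mould's mating plane, mid-width; z up. The fixed half covers y 0 to +120 mm, x -70 to +70 mm, z 12 to 72 mm of this frame; the loose half slides along y on the -y side.
- guide (a point): Point on the bed plate's top, mid-way between two straight steel guide rails along the bed's y (inner faces at x +-72 mm, 14 mm wide, tops 28 mm above the table, y -245 to -20 mm of the bed's frame). The loose half slides between them.
- seal_face (a point): Front of a sprung black rubber seal frame on the fixed half, at half its height. It stands 8 mm proud of the mating plane and gives when pressed: about 3 N at first touch, 7 N when pressed home; it pushes the loose half back when let go.
- half: Loose half of the mould: open-topped steel box, 140 mm wide (x), 120 long (y), 60 high, walls 4 mm, about 0.9 kg, sliding easily on the bed, its axes parallel to the bed's. Origin: centre of its underside; mating face at its y +60 mm, outer end wall at y -60 mm. It meets the seal when its origin is at y -68 mm of the bed's frame and is fully closed at y -60 to -62 mm.
- keeper (a point): Centre of the upright steel keeper pin (14 mm across, 26 mm high) on the loose half's cross strap: 35 mm towards the fixed half from the loose half's origin, 73 mm above its underside.
- cam_pivot (a point): The cam's upright axis, at half the lever's height: 30 mm to the +y side of the mating plane, mid-width, 97 mm above the table.
- lever_end (a point): Outer end of the cam's lever, 125 mm from the pivot, at half the lever's height (97 mm above the table). The lever is a level bar: bare steel 14 mm wide and 18 mm tall, then from 75 to 125 mm from the pivot a black grip 18 mm wide and 22 mm tall, its top 108 mm above the table.
- hook_tip (a point): Free tip of the cam's curved hook, a dark steel bar 12 mm thick that turns with the lever just above the cross straps (centre line 82 mm above the table, 69 to 84 mm from the pivot). With the cam open it catches the keeper pin if the loose half is within about 12 mm of fully closed; if the half is farther off, it closes in front of the pin and catches nothing.
- cam (a joint): Angle of the cam in rad, growing clockwise seen from above. At 0 or below (open) the lever points along the bed's -x and the hook is clear of the pin's path; at 1.57 (locked) the lever points along the bed's +y, in line with the mould, over the fixed half. Stops at -0.4 and 1.62. It stays where it is left; 1 to 8 N at the grip turn it.
- bowl: Bystander: round steel bowl, 170 mm across, 75 mm high. Origin: centre of its underside. To be left alone.
- jar: Bystander: closed jar, 84 mm across, 120 mm high, standing close to the far side of the mould bed. Origin: centre of its underside. To be left alone.
- brush: Bystander: pastry brush lying flat. Origin: its middle. To be left alone.
- scraper: Bystander: bench scraper lying flat, 90 x 130 mm steel blade with a round wooden handle. Origin: centre of its underside. To be left alone.
- tin: Bystander: dark plain one-piece loaf tin, 110 x 220 x 70 mm. Origin: centre of its underside. To be left alone.
- cakering: Bystander: steel cake ring, 120 mm across, 50 mm high. Origin: centre of its underside. To be left alone.
- cup: Bystander: white measuring cup, 80 mm across, 90 mm high. Origin: centre of its underside. To be left alone.
Things that resemble listed ones, but are neither listed nor needed, are in the scene too. What is shaped like the half but pink or purple is not meant.

How it is judged:
On the way:
1. the loose half is slid up to the fixed half (within 14 mm) while the cam is still open (y of half in the frame of bed above -0.074 m and value of joint cam below 0.6 rad), for 0.1 s.
At the end, for the whole second after the job is handed in: The cam is turned to at least 1.35 rad (lever within about 13 degrees of in line with the mould), the loose half is drawn to within 4.5 mm of the fixed half, sits flat and straight on the bed (3.4 degrees, no more than 6 mm above the bed), and everything is at rest (value of joint cam above 1.35 rad and y of half in the frame of bed between -0.0645 and -0.057 m and z of half in the frame of bed below 0.018 m and angle between half's own z axis and vertical below 0.06 rad and angle between the y axis of half and the y axis of bed, either way round below 0.06 rad and linear speed of half below 0.01 m/s and velocity of joint cam below 0.05 rad/s); the robot touches nothing.
It fails at once if a bystander is moved by more than 30 mm (distance of any of bowl, jar, brush, scraper, tin, cakering, cup from where it was at the start of the episode above 0.03 m).
It also fails if it takes over 48 s, if anything falls off the work surface, if the arm or the gripper's body presses on something with over 40 N, if the wrist force passes 120 N, or if a joint passes its speed limit or range.

ROBOT

A 6-joint arm with a two-finger parallel gripper is mounted at the origin on the work surface. World frame = base frame: x ahead of the robot, y to its left, z up, the work surface at z = 0. Lengths are in m, angles in rad, forces in N, time in s.
With the tool pointing down it reaches from about 0.35 to 0.725 m from the base axis. Payload 6 kg.
Tool frame: the origin (TCP) lies on the centre line of the jaws, within the pads' length; the fingertips stand bot.tip_reach ahead of it and the grasp point (between the pads) lies 2 mm behind it (bot.tip_reach is the distance from the TCP to the fingertips, in m); x points along the fingers, y is the direction in which the jaws open and shut, and the axes are right-handed (so a half turn about x gives the same grasp; the last joint's range is limited). The gripper opens to 85 mm and grips with 20 to 120 N. Pads are 22 mm wide; open, the fingers measure 114 mm over their backs; the gripper's body (76 mm by 85 mm) begins 54 mm behind the grasp point. The pads swing forward as they close: fully open they stand 13 mm farther back than shut.
Start: joints at [-0.912, 0.04, 0.085, 0, -1.615, -0.334], TCP at [0.191, -0.569, 0.248] pointing down, gripper open.
Joint ranges: [-2.56, 2.56], [-1.29, 2.01], [-1.08, 1.49], [-3.29, 1.98], [-2.81, -0.18], [-2.99, 2.99]. Speed limits (rad/s): [2.57, 2.57, 3.01, 3.14, 3.14, 3.14].

INTERFACE

Orientations are given as a unit quaternion [w, x, y, z].
In Python, from plant import bot, optics, order gives the robot as it stands.
- The arm moves only by the shell command python3 -m crank 'ROWS' [FORCE]. ROWS is JSON, a list of rows, each a list of 5 numbers: the gripper command: -1 is shut, 1 is fully open, values between are in proportion, then the shift along the tool's x, y, z in cm, then the turn about the tool's x in degrees. A call has 1 to 20 rows; each row shifts and turns the pose as measured when the row begins, along the tool's axes as they then stand; what a row does not reach is not made up. A row lasts 1/10 s, in which the tool goes at most 50 mm and 8.59 degrees, less where a joint would pass 70% of its speed; a pose out of reach is approached as far as the arm can. A call with a gripper value outside its range is refused whole. The fingers move at their own pace and stop on an object; FORCE is the grip in N (left out, the last holds). Time passes only in rows, so rows that do not move let the fingers close. It gives the time, the measured TCP pose, the force and the opening at its end, in the units of the state.
- bot.observe(): the state, without advancing time (a new reading comes with each control period).
- optics.capture(name): name is "scene" or "top"; returns the picture (384x512x3 uint8, blue, green, red); there is no depth.
- optics.get_calibration(name): a dict with "intrinsics" (3x3 intrinsics, pixels), "position" and "orientation" of the camera in the world. Camera axes: x right, y up, looking along -z (the intrinsics and any distortion apply to the point x, -y, -z); pixel columns grow to the right and rows downward; lengths in m; the calibration is good to about 2 mm. A picture is of the moment at which its call begins. get_calibration takes no time and is no camera call.
- order.job_done(): hands the job in, once; it reports no verdict.
The state is a dict: "time": time; "joint_positions": joint angles; "qvel": joint speeds; "tau": joint torques, N m; "tool_pos": TCP position; "tcp_rot": TCP orientation; "wrist_force": force on the tool from outside, world axes, zero at the start; "moment": the same for the moment, N m; "width": opening from 0.0 (shut) to 1.0 (fully open).
Only numpy, scipy, OpenCV 4.12 (cv2) and the standard library are available. Lean on these libraries where they do the work, as an engineer would, in place of code of your own. Each camera call takes 0.05 s, during which the arm holds its last target. There are 200 camera calls.

## Working session

There is one attempt and no reset: what is moved stays moved. The work goes in short steps, Python scripts to look and compute and a shell command to move; the robot and the scene stay as the last step left them, time stands still between calls to the robot, and variables do not carry over. Pictures are saved under pics/ and viewed, about 8 in all and at most 12, crops included, and the job is handed in when it is done.

```bash
mkdir -p pics; ls
python3 - <<'E'
from plant import bot,optics,order
import cv2
for n in("scene","top"):
    cv2.imwrite(f"pics/{n}0.png",optics.capture(n)); print(optics.get_calibration(n))
print(bot.observe(), bot.tip_reach)
E
```

```text
pics
{'intrinsics': array([[484.11536012,   0.        , 254.49421407],
       [  0.        , 484.11536012, 195.57838784],
       [  0.        ,   0.        ,   1.        ]]), 'position': array([ 1.42561755, -0.31425322,  1.51259763]), 'orientation': array([0.76991799, 0.24512237, 0.17243256, 0.56339002])}
{'intrinsics': array([[426.68462441,   0.        , 254.78778886],
       [  0.        , 426.68462441, 196.71887158],
       [  0.        ,   0.        ,   1.        ]]), 'position': array([3.93534550e-01, 6.33368114e-04, 1.57433578e+00]), 'orientation': array([-0.70206347, -0.01774921,  0.03134048,  0.71120294])}
{'time': 0.1, 'joint_positions': array([-9.12300863e-01,  4.07782049e-02,  8.38986134e-02, -4.30431654e-04,
       -1.61549017e+00, -3.33716458e-01]), 'qvel': array([ 0.00166229, -0.00055469,  0.00173218,  0.00051787,  0.00143975,
       -0.00020308]), 'tau': array([-6.78963581e-03, -3.69352949e+01,  3.48278260e+01,  6.95180699e+00,
       -4.67157210e-03, -1.18533569e-05]), 'tool_pos': array([ 0.1914616 , -0.56834794,  0.24735272]), 'tcp_rot': array([ 0.69767152, -0.11376767,  0.69793371,  0.11489087]), 'wrist_force': array([0.27015601, 0.38448452, 0.36577068]), 'moment': array([ 0.04708281, -0.07868572, -0.03084411]), 'width': 0.9978625982178687} 0.017
```

View pics/top0.png

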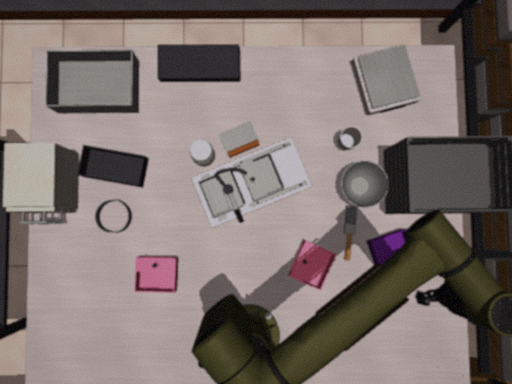

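View pics/scene0.png

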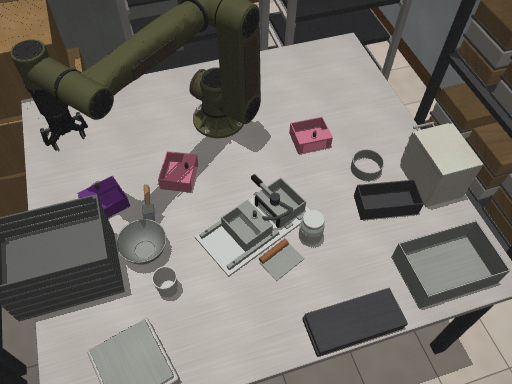

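```bash
cat > h.py <<'E'
import numpy as np,cv2
from scipy.spatial.transform import Rotation as R
from plant import bot,optics,order
def cal(n):
    c=optics.get_calibration(n); q=c["orientation"]
    return c["intrinsics"],np.array(c["position"]),R.from_quat([*q[1:],q[0]]).as_matrix()
def ray(n,u,v):
    K,p,M=cal(n); d=np.linalg.inv(K)@[u,v,1]; return p,M@(d*[1,-1,-1])
def onz(n,u,v,z):
    p,d=ray(n,u,v); return p+d*(z-p[2])/d[2]
def proj(n,P):
    K,p,M=cal(n); c=(M.T@(np.atleast_2d(P)-p).T).T*[1,-1,-1]; c=c@K.T; return c[:,:2]/c[:,2:]
def crop(n,x,y,w,h,s,f):
    i=optics.capture(n); cv2.imwrite(f,cv2.resize(i[y:y+h,x:x+w],None,fx=s,fy=s,interpolation=cv2.INTER_CUBIC)); return i
E
python3 - <<'E'
from h import *
crop("top",185,130,130,100,6,"pics/t1.png")
crop("scene",190,165,140,110,5,"pics/s1.png")
E
```

```text
(no output)
```

View pics/t1.png

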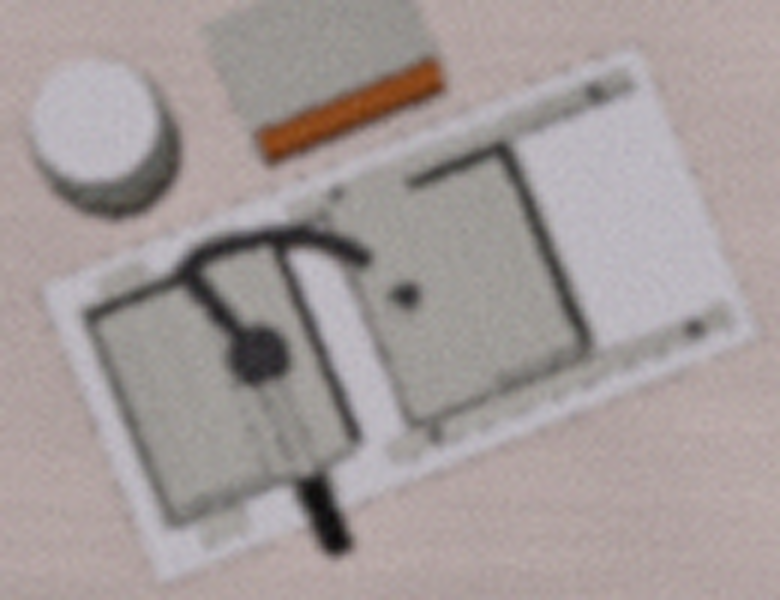

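View pics/s1.png

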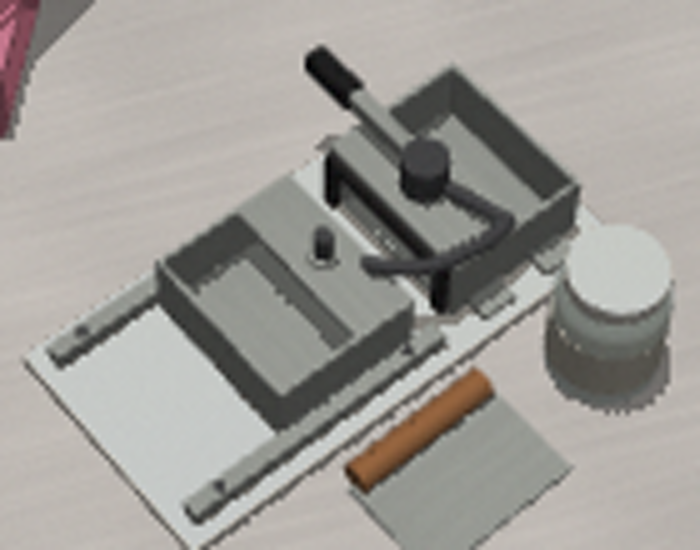

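Run:
```python
from h import *
t=lambda x,y,z:onz("top",185+(x-.0)/6,130+y/6,z)
s=lambda x,y,z:onz("scene",190+x/5,165+y/5,z)
# bed corners in bed frame: +y = image left, +x = image up
img=[(45,285),(640,50),(757,338),(165,580)]
bed=np.array([(.1,.14),(.1,-.26),(-.1,-.26),(-.1,.14)])
W=np.array([t(*p,.012)[:2] for p in img]); 
b=bed-bed.mean(0); w=W-W.mean(0)
a=np.arctan2((b[:,0]*w[:,1]-b[:,1]*w[:,0]).sum(),(b*w).sum())
M=np.array([[np.cos(a),-np.sin(a)],[np.sin(a),np.cos(a)]]); o=W.mean(0)-M@bed.mean(0)
print("yaw",a,"origin",o,"res mm",((bed@M.T+o-W)*1e3).round(1).tolist())
f=lambda P:((P[:2]-o)@M*1e3).round(1)
for n,P in dict(lever=t(338,550,.108),pivot=t(258,355,.12),pin=t(405,295,.098),
  farL=t(503,147,.072),farR=t(588,348,.072),nearR=t(412,425,.072),
  s_lever=s(320,58,.108),s_pivot=s(425,150,.12),s_pin=s(323,232,.098),s_c1=s(25,360,.012),s_c2=s(195,550,.012),s_hl=s(158,265,.072),s_hr=s(283,400,.072)).items(): print(n,P.round(3),"bed mm",f(P))
np.savez("bed.npz",a=a,o=o,M=M)
```

```text
yaw 0.3718130338374895 origin [0.53456268 0.03455739] res mm [[1.3, 3.7], [4.6, -1.3], [-2.0, -5.5], [-3.9, 3.1]]
lever [0.41  0.019 0.108] bed mm [-121.5   30.7]
pivot [0.522 0.063 0.12 ] bed mm [-1.8 31.4]
pin [ 0.557 -0.021  0.098] bed mm [  0.9 -60.3]
farL [ 0.648 -0.081  0.072] bed mm [  63.5 -148.8]
farR [ 0.528 -0.129  0.072] bed mm [ -66.  -150.1]
nearR [ 0.483 -0.025  0.072] bed mm [-69.3 -36.7]
s_lever [0.417 0.023 0.108] bed mm [-113.1   32.1]
s_pivot [0.525 0.066 0.12 ] bed mm [ 2.7 32.8]
s_pin [ 0.556 -0.019  0.098] bed mm [  0.2 -57.2]
s_c1 [ 0.543 -0.236  0.012] bed mm [ -90.9 -255.3]
s_c2 [ 0.721 -0.162  0.012] bed mm [ 102.5 -250.9]
s_hl [ 0.531 -0.132  0.072] bed mm [ -63.7 -154.1]
s_hr [ 0.661 -0.08   0.072] bed mm [  75.6 -153. ]
```

```bash
cat >> h.py <<'E'
def go(bx,by,z,yaw=None):
    """report the tool, and tool-axis shift (cm) and turn (deg) to bed-frame point; yaw = bed angle of tool y axis (deg)"""
    B=np.load("bed.npz"); s=bot.observe(); q=s["tcp_rot"]; T=R.from_quat([*q[1:],q[0]]).as_matrix()
    p=np.array([*(B["M"]@[bx,by]+B["o"]),z]); d=T.T@(p-s["tool_pos"])*100
    ty=np.rad2deg(np.arctan2(T[1,1],T[0,1])-float(B["a"]))
    here=(s["tool_pos"][:2]-B["o"])@B["M"]*1e3
    print("t",round(s["time"],2),"bed mm",here.round(1),"z",s["tool_pos"][2].round(4),"toolx",T[:,0].round(3),"tooly yaw in bed",ty.round(1),"F",(s["wrist_force"]).round(1),"w",round(s["width"],2))
    print(" shift cm",d.round(2),"target world",p.round(3), "turn", None if yaw is None else round((ty-yaw+180)%360-180,1),"q",s["joint_positions"].round(2))
E
python3 -c "
from h import *
go(0,-.2,.2,0);go(0,-.2,.055,0)
for u,v in((363,183),(348,138)):print(onz('top',u,v,.08))
B=np.load('bed.npz')
P=onz('top',185+95/6,130+120/6,.12);print('jar',(P[:2]-B['o'])@B['M'])"
```

```text
t 0.2 bed mm [-538.7 -437.1] z 0.2477 toolx [-0.     0.001 -1.   ] tooly yaw in bed 87.3 F [ 0.7 -0.  -0.3] w 1.0
 shift cm [ 4.79 26.21 52.7 ] target world [ 0.607 -0.152  0.2  ] turn 87.3 q [-0.91  0.04  0.08 -0.   -1.62 -0.33]
t 0.2 bed mm [-538.7 -437.1] z 0.2477 toolx [-0.     0.001 -1.   ] tooly yaw in bed 87.3 F [ 0.7 -0.  -0.3] w 1.0
 shift cm [19.29 26.2  52.7 ] target world [ 0.607 -0.152  0.055] turn 87.3 q [-0.91  0.04  0.08 -0.   -1.62 -0.33]
[ 0.54121546 -0.41216569  0.08      ]
[ 0.70274632 -0.36354025  0.08      ]
jar [0.1585008  0.06763776]
```

```bash
python3 -m crank '[[-1,0,0,0,-2.7],[-1,0,1.9,3.8,0],[-1,0,1.9,3.8,0],[-1,0,1.9,3.8,0],[-1,0,1.9,3.8,0],[-1,0,1.9,3.8,0],[-1,0,1.9,3.8,0],[-1,0,1.9,3.8,0],[-1,0,1.9,3.8,0],[-1,0,1.9,3.8,0],[-1,0,1.9,3.8,0],[-1,0,1.9,3.8,0],[-1,0,1.9,3.8,0],[-1,0,1.9,3.8,0],[-1,0,0,0,0]]' 40; python3 -c "
from h import *
go(0,-.2,.055,90)"
```

```text
time: 1.7
tool_pos: [0.5734, -0.1412, 0.2435]
tcp_rot: [0.694, -0.128, 0.696, 0.132]
wrist_force: [0.1, -0.1, 0.3]
width: 0.002
t 1.7 bed mm [ -27.7 -177.8] z 0.2435 toolx [-0.004  0.006 -1.   ] tooly yaw in bed 89.9 F [ 0.1 -0.1  0.3] w 0.0
 shift cm [18.83 -2.34  2.8 ] target world [ 0.607 -0.152  0.055] turn -0.1 q [ 0.09  0.02  0.06 -0.01 -1.61 -1.3 ]
```

```bash
python3 -m crank '[[-1,0,-2.4,2.8,0],[-1,3.8,0,0,0],[-1,3.8,0,0,0],[-1,3.8,0,0,0],[-1,3.8,0,0,0],[-1,2.5,0,0,0],[-1,0,0,0,0]]'; python3 -c "
from h import *
go(0,-.17,.055,90)
crop('top',185,110,150,120,5,'pics/t2.png')"
```

```text
time: 2.4
tool_pos: [0.6088, -0.1523, 0.0572]
tcp_rot: [0.693, -0.128, 0.697, 0.133]
wrist_force: [-1.2, 0.3, -0.3]
width: 0.004
t 2.4 bed mm [   1.2 -201.1] z 0.0572 toolx [-0.008  0.006 -1.   ] tooly yaw in bed 90.0 F [-1.2  0.3 -0.3] w 0.0
 shift cm [ 0.25  3.11 -0.12] target world [ 0.596 -0.124  0.055] turn -0.0 q [ 0.07  0.18 -0.11 -0.01 -1.29 -1.27]
```

View pics/t2.png

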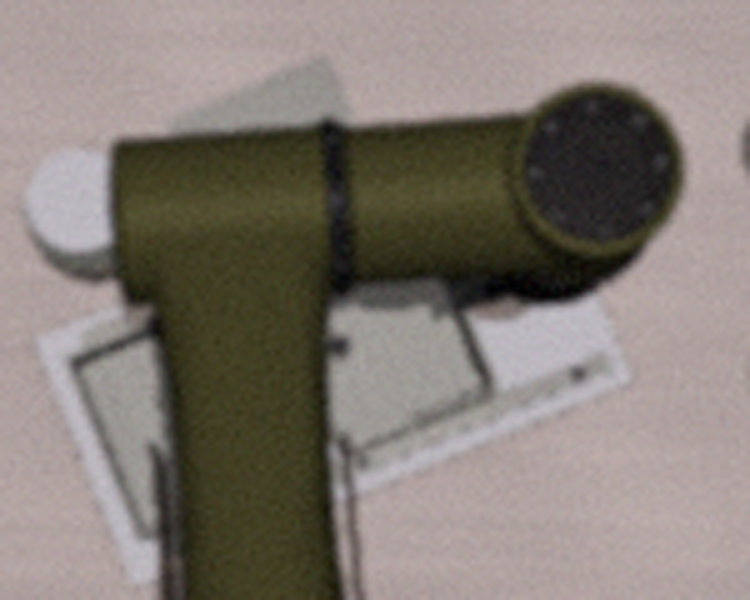

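```bash
python3 -m crank '[[-1,0,1,0,0],[-1,0,1,0,0],[-1,0,0.7,0,0],[-1,0,0.5,0,0],[-1,0,0.5,0,0],[-1,0,0.5,0,0],[-1,0,0.5,0,0]]'; python3 -c "
from h import *
go(0,-.136,.055,90)"
```

```text
time: 3.15
tool_pos: [0.5952, -0.1063, 0.0689]
tcp_rot: [0.698, -0.13, 0.692, 0.131]
wrist_force: [1.0, -2.3, -2.0]
width: -0.0
t 3.15 bed mm [   5.3 -153.3] z 0.0689 toolx [ 0.008  0.003 -1.   ] tooly yaw in bed 90.0 F [ 1.  -2.3 -2. ] w -0.0
 shift cm [ 1.39  1.73 -0.54] target world [ 0.584 -0.092  0.055] turn 0.0 q [ 0.15  0.1  -0.18 -0.   -1.28 -1.35]
```

```bash
python3 -m crank '[[-1,0.8,0.3,-0.2,0],[-1,0.5,0.5,-0.2,0],[-1,0.2,0.4,-0.1,0],[-1,0,0.3,0,0]]'; python3 -c "
from h import *
go(0,-.136,.055,90)
crop('scene',190,165,140,110,5,'pics/s2.png')"
```

```text
time: 3.55
tool_pos: [0.5865, -0.0946, 0.0556]
tcp_rot: [0.7, -0.132, 0.69, 0.13]
wrist_force: [0.2, -2.9, 1.2]
width: 0.001
t 3.55 bed mm [   1.5 -139.2] z 0.0556 toolx [ 0.014  0.    -1.   ] tooly yaw in bed 90.0 F [ 0.2 -2.9  1.2] w 0.0
 shift cm [ 0.06  0.32 -0.15] target world [ 0.584 -0.092  0.055] turn 0.0 q [ 0.18  0.08 -0.23  0.   -1.25 -1.38]
```

View pics/s2.png

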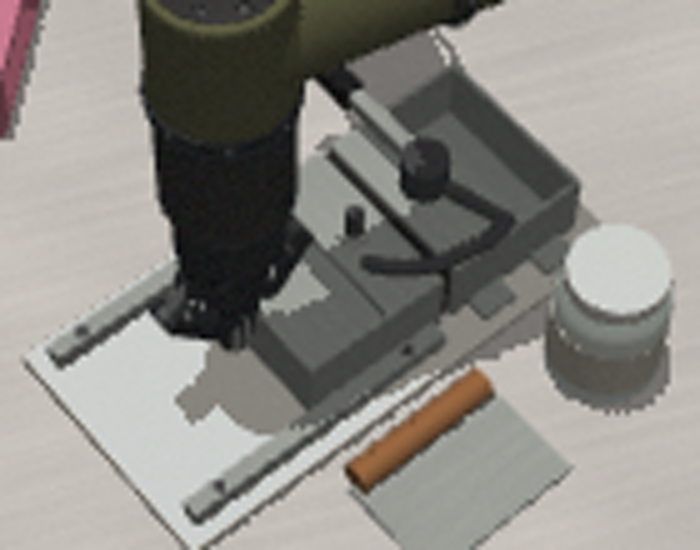

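```bash
python3 -m crank '[[-1,0,0.4,0,0],[-1,0,0.3,0,0],[-1,0,0.3,0,0],[-1,0,0.2,0,0]]'; python3 -c "
from h import *
go(0,-.136,.055,90)
B=np.load('bed.npz')
P=onz('scene',190+354/5,165+212/5,.098);print('pin bed before',(P[:2]-B['o'])@B['M'])
crop('scene',190,165,140,110,5,'pics/s3.png')"
```

```text
time: 4.0
tool_pos: [0.5831, -0.0854, 0.0557]
tcp_rot: [0.7, -0.133, 0.69, 0.128]
wrist_force: [4.7, -7.5, -0.2]
width: -0.006
t 4.0 bed mm [   1.6 -129.4] z 0.0557 toolx [ 0.016 -0.004 -1.   ] tooly yaw in bed 90.0 F [ 4.7 -7.5 -0.2] w -0.01
 shift cm [ 0.08 -0.66 -0.16] target world [ 0.584 -0.092  0.055] turn -0.0 q [ 0.2   0.06 -0.25  0.01 -1.24 -1.4 ]
pin bed before [ 0.00087341 -0.02968229]
```

View pics/s3.png

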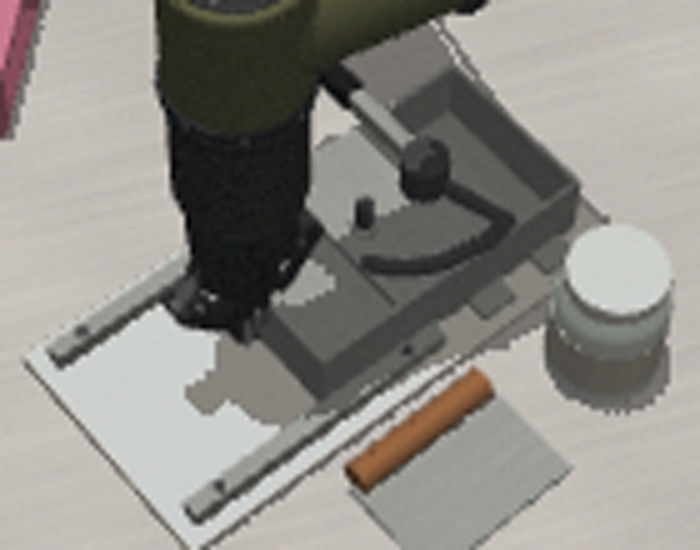

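```bash
python3 -m crank '[[-1,0,-1,0,0],[-1,0,-2,0,0],[-1,-4,0,0,0],[-1,-4,0,0,0],[-1,-4,0,0,0],[-1,-2,0,0,0],[-1,0,0,0,0]]'; python3 -c "
from h import *
go(-.1,-.025,.104,90)"
```

```text
time: 4.75
tool_pos: [0.5892, -0.1127, 0.1933]
tcp_rot: [0.695, -0.129, 0.695, 0.132]
wrist_force: [0.2, 0.4, 0.6]
width: -0.004
t 4.75 bed mm [  -2.6 -157. ] z 0.1933 toolx [-0.     0.004 -1.   ] tooly yaw in bed 90.0 F [0.2 0.4 0.6] w -0.0
 shift cm [ 8.96 13.17 -9.75] target world [ 0.45  -0.025  0.104] turn 0.0 q [ 0.14  0.04 -0.01 -0.   -1.52 -1.34]
```

```bash
python3 -m crank '[[-1,0,0,-3.2,0],[-1,0,0,-3.2,0],[-1,0,0,-3.2,0],[-1,0,3.3,0,0],[-1,0,3.3,0,0],[-1,0,3.3,0,0],[-1,0,3.1,0,0],[-1,0,0,0,0]]'; python3 -c "
from h import *
go(-.1,-.025,.104,90)
i=optics.capture('scene');B=np.load('bed.npz')
crop('scene',190,165,140,110,5,'pics/s4.png')"
```

```text
time: 5.55
tool_pos: [0.4434, -0.0225, 0.1814]
tcp_rot: [0.689, -0.124, 0.701, 0.136]
wrist_force: [-0.2, 0.2, -0.2]
width: -0.001
t 5.55 bed mm [-105.7  -20. ] z 0.1814 toolx [-0.021  0.013 -1.   ] tooly yaw in bed 89.9 F [-0.2  0.2 -0.2] w -0.0
 shift cm [ 7.71 -0.65  0.69] target world [ 0.45  -0.025  0.104] turn -0.1 q [ 0.39 -0.37 -0.39 -0.02 -1.56 -1.59]
```

View pics/s4.png

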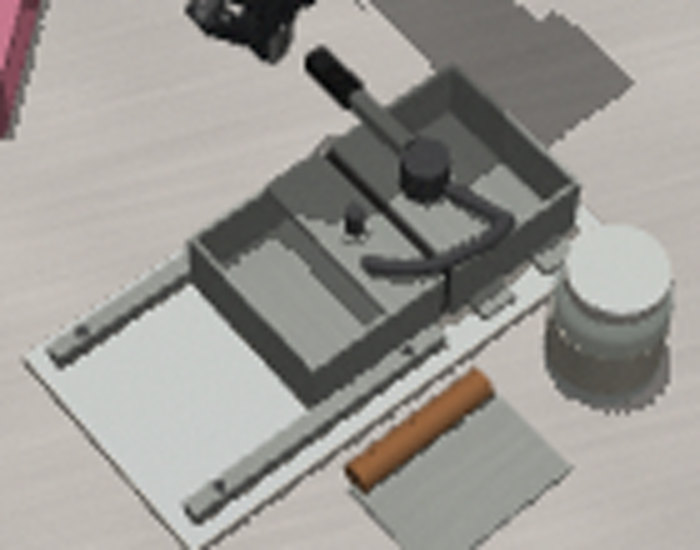

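```bash
python3 -m crank '[[-1,3.8,-0.6,0.6,0],[-1,3.8,0,0,0],[-1,0,0,0,0]]'; python3 -c "
from h import *
go(-.1,.0065,.104,90)"
```

```text
time: 5.95
tool_pos: [0.4508, -0.0284, 0.1023]
tcp_rot: [0.688, -0.123, 0.702, 0.135]
wrist_force: [-0.1, -0.6, -1.1]
width: 0.001
t 5.95 bed mm [-100.9  -28.3] z 0.1023 toolx [-0.022  0.013 -1.   ] tooly yaw in bed 89.7 F [-0.1 -0.6 -1.1] w 0.0
 shift cm [-0.1   3.48  0.07] target world [0.439 0.004 0.104] turn -0.3 q [ 0.37 -0.32 -0.5  -0.02 -1.41 -1.57]
```

```bash
python3 -m crank '[[-1,0,1.5,0,0],[-1,0,1.5,0,0],[-1,0,1,0,0],[-1,0,1,0,0],[-1,0,1,0,0],[-1,0,1,0,0]]'; python3 -c "
from h import *
go(-.1,.045,.104,90)
crop('scene',190,165,140,110,5,'pics/s5.png')"
```

```text
time: 6.55
tool_pos: [0.4267, 0.0351, 0.1077]
tcp_rot: [0.688, -0.122, 0.703, 0.131]
wrist_force: [1.2, -0.6, -0.4]
width: -0.003
t 6.55 bed mm [-100.3   39.7] z 0.1077 toolx [-0.023  0.009 -1.   ] tooly yaw in bed 89.3 F [ 1.2 -0.6 -0.4] w -0.0
 shift cm [0.38 0.52 0.03] target world [0.425 0.04  0.104] turn -0.7 q [ 0.54 -0.4  -0.55 -0.02 -1.44 -1.75]
```

View pics/s5.png

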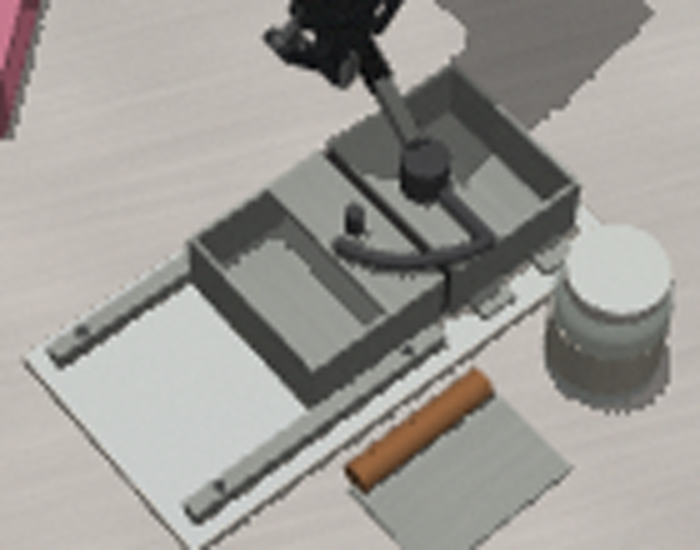

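```bash
python3 -m crank '[[-1,0.4,1,0.1,0],[-1,0.2,1,0.2,0],[-1,0.1,1,0.3,0],[-1,0.1,1,0.5,0]]'; python3 -c "
from h import *
go(-.089,.083,.104,90);go(-.06,.114,.104)"
```

```text
time: 7.0
tool_pos: [0.4225, 0.0802, 0.101]
tcp_rot: [0.689, -0.122, 0.702, 0.131]
wrist_force: [0.1, -1.7, 0.1]
width: -0.003
t 7.0 bed mm [-87.8  83.3] z 0.101 toolx [-0.021  0.01  -1.   ] tooly yaw in bed 89.3 F [ 0.1 -1.7  0.1] w -0.0
 shift cm [-0.3  -0.02 -0.12] target world [0.421 0.08  0.104] turn -0.7 q [ 0.64 -0.4  -0.56 -0.02 -1.42 -1.85]
t 7.0 bed mm [-87.8  83.3] z 0.101 toolx [-0.021  0.01  -1.   ] tooly yaw in bed 89.3 F [ 0.1 -1.7  0.1] w -0.0
 shift cm [-0.29  3.11  2.74] target world [0.437 0.119 0.104] turn None q [ 0.64 -0.4  -0.56 -0.02 -1.42 -1.85]
```

```bash
python3 -m crank '[[-1,-0.3,0.9,0.5,0],[-1,0,0.9,0.7,0],[-1,0,0.7,0.8,0],[-1,0,0.6,0.8,0]]'; python3 -c "
from h import *
go(-.06,.114,.104,90);go(-.015,.13,.104)"
```

```text
time: 7.4
tool_pos: [0.437, 0.1194, 0.1033]
tcp_rot: [0.687, -0.125, 0.705, 0.128]
wrist_force: [-1.7, -9.6, 1.1]
width: 0.002
t 7.4 bed mm [-60.1 114.5] z 0.1033 toolx [-0.026  0.    -1.   ] tooly yaw in bed 89.3 F [-1.7 -9.6  1.1] w 0.0
 shift cm [-0.07 -0.05  0.  ] target world [0.437 0.119 0.104] turn -0.7 q [ 0.7  -0.32 -0.5  -0.02 -1.41 -1.91]
t 7.4 bed mm [-60.1 114.5] z 0.1033 toolx [-0.026  0.    -1.   ] tooly yaw in bed 89.3 F [-1.7 -9.6  1.1] w 0.0
 shift cm [-0.16  1.61  4.48] target world [0.473 0.15  0.104] turn None q [ 0.7  -0.32 -0.5  -0.02 -1.41 -1.91]
```

```bash
python3 -m crank '[[-1,0,0.4,0.9,0],[-1,0,0.3,0.9,0],[-1,0,0.3,0.9,0],[-1,0,0.2,0.8,0],[-1,0,0.1,0.6,0]]'; python3 -c "
from h import *
go(-.015,.13,.104)
crop('scene',190,165,140,110,5,'pics/s6.png')"
```

```text
time: 7.9
tool_pos: [0.4707, 0.1478, 0.1022]
tcp_rot: [0.684, -0.127, 0.708, 0.127]
wrist_force: [-2.3, -3.6, 2.0]
width: -0.0
t 7.9 bed mm [-18.3 128.7] z 0.1022 toolx [-0.033 -0.007 -0.999] tooly yaw in bed 89.4 F [-2.3 -3.6  2. ] w -0.0
 shift cm [-0.19  0.13  0.32] target world [0.473 0.15  0.104] turn None q [ 0.7  -0.19 -0.39 -0.02 -1.4  -1.91]
```

View pics/s6.png

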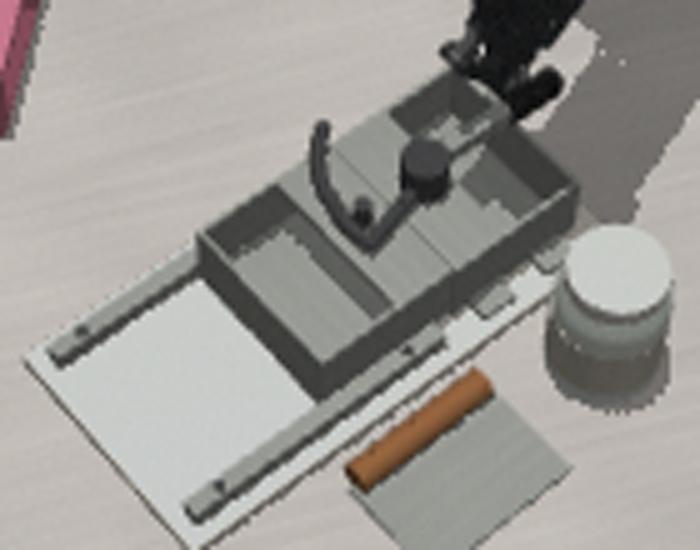

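```bash
python3 -m crank '[[-1,0,0,0.3,0],[-1,0,0,-1,0],[-1,0,0,-2,0],[-1,0,0,-2,0],[-1,-4,0,0,0],[-1,-4,0,0,0],[-1,0,0,-4,0],[-1,0,0,-4,0],[-1,0,0,-4,0],[-1,0,0,-4,0],[-1,0,0,-4,0],[-1,0,0,0,0],[-1,0,0,0,0]]'; python3 -c "
from h import *
go(-.015,.13,.104)
crop('top',185,130,130,100,6,'pics/t7.png')
crop('scene',190,165,140,110,5,'pics/s7.png')"
```

```text
time: 9.25
tool_pos: [0.2355, 0.0628, 0.1912]
tcp_rot: [0.688, -0.116, 0.702, 0.139]
wrist_force: [0.6, 1.0, -1.0]
width: -0.004
t 9.25 bed mm [-268.3  134.9] z 0.1912 toolx [-0.025  0.028 -0.999] tooly yaw in bed 89.5 F [ 0.6  1.  -1. ] w -0.0
 shift cm [ 8.36 -0.57 25.45] target world [0.473 0.15  0.104] turn None q [ 1.12 -1.13 -0.75 -0.04 -1.93 -2.34]
```

View pics/s7.png

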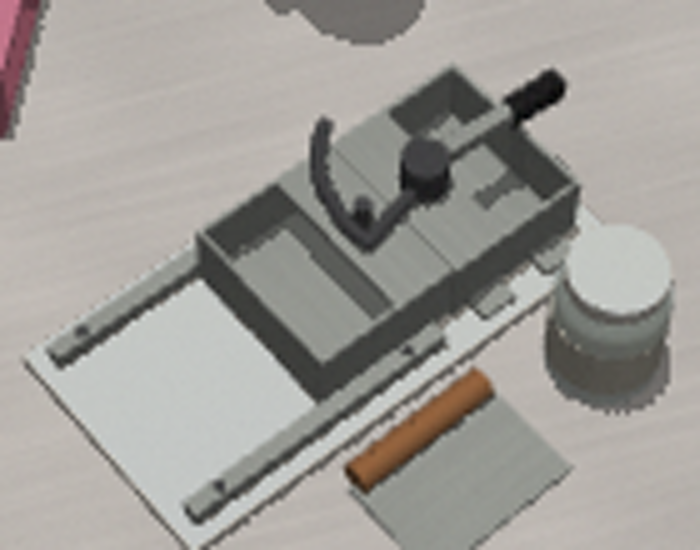

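View pics/t7.png

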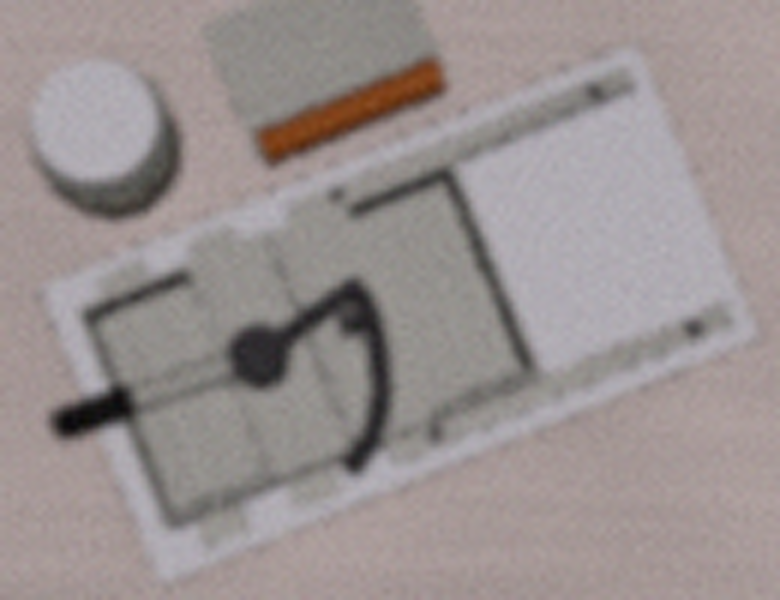

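Run:
```python
from h import *
B=np.load('bed.npz')
f=lambda P:((P[:2]-B['o'])@B['M']*1e3).round(1)
t=lambda x,y,z:f(onz("top",185+x/6,130+y/6,z))
s=lambda x,y,z:f(onz("scene",190+x/5,165+y/5,z))
p,e=t(258,355,.12),t(55,425,.108); d=e-p; print("lever",p,e,"cam",np.arctan2(d[1],-d[0]))
print("end wall corners",t(446,172,.072),t(533,375,.072),s(198,235,.072),s(318,363,.072),"pin",s(363,205,.098),t(352,318,.098))
print("v",abs(bot.observe()["qvel"]).max());
```

```text
lever [-1.8 31.4] [  5.5 154.1] cam 1.630220981820596
end wall corners [  62.2 -111.8] [ -68.7 -113.9] [ -66.1 -117. ] [  68.  -116.3] pin [  0.3 -21. ] [ -0.  -26.8]
v 0.08175167627002897
```

```bash
python3 -m crank '[[-1,0,0,0,0],[-1,0,0,0,0],[-1,0,0,0,0]]'; python3 -c "
from plant import bot,order
s=bot.observe();print(abs(s['qvel']).max(),s['wrist_force']);print(order.job_done())"
```

```text
time: 9.65
tool_pos: [0.2369, 0.0622, 0.1888]
tcp_rot: [0.685, -0.119, 0.707, 0.131]
wrist_force: [-0.0, 0.3, 0.3]
width: -0.003
0.046098418777914166 [-0.03742168  0.34774123  0.34062063]
the job is handed in; nothing more can be done
None
```

The mould is closed and locked, and I handed the job in at about 9.7 s of the 48 s allowed. No verdict was reported.

**What I did:** With shut fingers I pushed the loose half along the bed until it pressed the seal home, at about 9 N. I backed off, then pushed the lever grip clockwise round its arc until it lay in line with the mould. Then I moved the arm clear.

**Last checks:**
- **Cam:** measured at about 1.63 rad from the picture. That is just past the 1.62 stop, so it carries some pixel error, but it is at or near the stop.
- **Hook and seam:** both views show the hook round the keeper pin and no gap between the halves.
- **Loose half:** the end-wall corners put it square to the bed within about 1°. They give its origin at y of about -53 mm (top view) and -57 mm (scene view). The pin gives about -56 to -62 mm. These readings disagree by several millimetres, and some fall beyond the -57 mm limit. The half cannot go past the fixed half, so I put this down to measurement error and took it as fully closed.
- **Bystanders:** the jar and scraper look unmoved in the last pictures. I did not look at the others again, but nothing came near them.
- **Arm:** it was clear of everything, with about 0.5 N on the wrist.

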